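# Pin the tail jaw and clamp the plaster mould

## Robot

A 6-joint arm with a two-finger parallel gripper is mounted at the origin on the work surface. World frame = base frame: x ahead of the robot, y to its left, z up, the work surface at z = 0. Lengths are in mm, angles in rad, forces in N, time in s.
With the tool pointing down it reaches from about 275 to 825 mm from the base axis. Payload 4.9 kg.
Tool frame: the origin (TCP) lies midway between the tips of the shut fingers; the grasp point (between the pads) lies 19 mm behind it; z points along the fingers, y is the direction in which the jaws open and shut (so a half turn about z gives the same grasp; the last joint's range is limited). The gripper opens to 85 mm and grips with 20 to 120 N. Pads are 22 mm wide; open, the fingers measure 114 mm over their backs; the gripper's body (76 mm by 85 mm) begins 54 mm behind the grasp point. The pads swing forward as they close: fully open they stand 13 mm farther back than shut.
Start: joints at [1.113, 0.326, -0.193, 1.052, 0, 1.437], TCP at [174.989, 521.438, 231.281] pointing down, gripper open.
Joint ranges: [-2.65, 2.65], [-0.97, 1.79], [-1.3, 1.35], [-1.93, 2.1], [-1.47, 1.37], [-3.14, 3.14]. Speed limits (rad/s): [2.57, 2.57, 3.14, 3.14, 3.14, 3.14].

## Interface

Orientations are given as a unit quaternion [w, x, y, z].
In Python, from workcell import * gives the robot as it stands. Calls block until the motion is done:
- move_to(position, orientation): joint-space move of the TCP to a pose.
- move_linear(position, rotation=None, feed=150): straight line of the TCP; rotation=None keeps the orientation; feed is the mean speed in mm/s.
- goto_joints(angles): joint-space move.
- let_go() and close(): open the fingers fully, or close them until they stop; the grip force is fixed at half the most.
- pause(seconds).
- solve_ik(position, orientation): joint angles nearest the present ones, or None.
- camera(name): name is "scene" or "side" or "wrist"; returns the picture (400x640x3 uint8, red, green, blue); there is no depth.
- camera_params(name): a dict with "fx", "fy", "cx", "cy" (pixels), "dist_coeffs" ([k1, k2, p1, p2, k3] as OpenCV has them; the pictures are not rectified), "R" (3x3) and "t" (3): a world point X has camera coordinates R X + t; the wrist camera has in their place "T_tool_cam" (4x4, takes a point from camera to tool coordinates, whose origin is the TCP and whose axes are the flange's). Camera axes: x right, y down, z forward; pixel columns grow to the right and rows downward; lengths in mm; the calibration is good to about 2 mm. A picture is of the moment at which its call begins: read the wrist's pose just before it. camera_params takes no time and is no camera call.
A pose or a line that the arm cannot do raises IKError and nothing moves.
- sign_off(): hands the job in, once; it reports no verdict.
Readings, each from a call of its own:
- current_time(): time.
- current_qpos(): joint angles.
- current_qd(): joint speeds.
- current_effort(): joint torques, N m.
- current_ee_pos(): TCP position.
- current_tool_rot(): TCP orientation.
- current_force(): force on the tool from outside, world axes, zero at the start.
- current_ft_torque(): the same for the moment, N m.
- current_finger_gap(): finger opening in mm.
Only numpy, scipy, OpenCV 4.12 (cv2) and the standard library are available. Lean on these libraries where they do the work, as an engineer would, in place of code of your own. Each camera call takes 0.05 s, during which the arm holds its last target.

## Task

Close the blue bench clamp on the two-part plaster mould that stands in it: draw the ball-lock pin, bring the tail jaw forward to the hole that suits this mould and push the pin fully home again through jaw and bar, then throw the red toggle handle right over so that the mould is held shut and firm. Leave the pin in, let go of everything and do not disturb the other pots, nor the spare mould half on the banding wheel.

Things in the scene. Friction and masses are not known exactly. Their poses are not given: they have to be found in the camera images.
- clamp: Fixed bench clamp, 570 mm long: steel bar 40 mm wide, 40 to 52 mm above the bench, between hardwood bearers 56 mm high that carry the mould. Origin on the bench under the bar's centre line; y runs along the bar from the blue tail jaw (-y) to the red toggle (+y). Loading hole at y = -217 mm; three working holes 25 mm apart at about y = -163, -138, -113 mm, all 13.2 mm wide.
- tail_slide (a joint): Tail jaw's position along the bar, m: 0 at the start (loading hole), growing towards the toggle. Slides stiffly (4 N), stays where left. Its hole is over a working hole at 0.054, 0.079, 0.104; the slotted index bar may stand up to 6 mm either way and the whole row with it, so feel for the hole. Jaw face to retracted plate: 177 mm minus this. Right hole: 12 to 24 mm more room than the mould is thick.
- tail: The blue tail jaw; origin on the bench below its face; axes as the clamp's. Face 90 mm wide, 58 to 122 mm above the bench; behind it a carriage 56 mm wide across the bar, 77 mm long, its flat top at 70 mm.
- tail_seat (a point): Mouth of the tail jaw's upright pin hole, on the carriage's top, 70 mm above the bench and 55 mm behind the jaw's face. The hole, 13.2 mm wide, goes through 18 mm of carriage, the 12 mm bar and 10 mm of carriage below it. The holes in the bar are hidden under the carriage when it stands over them.
- pin_grip (a point): Middle of the ball-lock pin's aluminium grip, 18 mm above its collar's underside. Grip: a spool 38 mm high; collar 26 mm wide, 8 mm high; waist 20 mm wide, 20 mm high; cap 26 mm wide. Starts home in the jaw over the loading hole. The red button on top does nothing: a straight pull up of 8 to 20 N overcomes the balls; pushing in takes up to 20 N. Weighs 0.12 kg.
- pin_seat (a point): Centre of the underside of the pin's collar; fully home it meets tail_seat. Below it a 12 mm shank, 58 mm long, slight chamfer at the nose, two spring balls 43 mm down. Raised 41 to 50 mm from home the nose is clear of the bar but still in the jaw, so the jaw can be pulled along by the pin; pressed down, the nose rides on the bar and drops in where the holes line up (within about 2 mm).
- pin: The ball-lock pin; origin at pin_seat, z up along the pin.
- toggle_angle (a joint): Angle of the red handle, rad: about 0 leaning 45 degrees back, 1.36 thrown right over, leaning 33 degrees towards the mould. Turns about the clamp's x axis through toggle_pivot; stays where left (2 N at the grip, up to 10 N while it squeezes); locks over centre at its end. Drives the plate 30 mm forward; the plate's spring gives 20 mm (1.8 N per mm). Jaw a hole too near: it cannot close.
- toggle_pivot (a point): The handle's pivot, 92 mm above the bench on the bar's centre line, at clamp y = +127 mm.
- handle_grip (a point): Point on the axis of the handle's red grip, 112 mm from the pivot. The grip is a round bar 22 mm thick, from 65 to 140 mm from the pivot; easiest pushed over from behind its end, away from the mould, keeping clear of its tip.
- plate: The toggle's pressure plate, 90 mm wide, 58 to 122 mm above the bench; origin on the bench below its face, which is at clamp y = +15 mm with the handle back.
- slab_mid (a point): Centre of the mould's flat back slab: white plaster, 110 mm across the bar, 30 mm thick along it, 90 mm high, 0.35 kg; stands loose in the clamp next to the pressure plate.
- deep_thick_mid (a point): Centre of the thick deep half: white plaster, 110 mm across, 75 mm thick, 90 mm high, 0.8 kg. Either this or the thin half stands in the clamp with the slab, up to 10 mm apart from it (the two together 105 mm thick); the other is the spare on the banding wheel.
- deep_thin_mid (a point): Centre of the thin deep half: white plaster, 110 mm across, 50 mm thick, 90 mm high, 0.55 kg. In the clamp (80 mm thick together with the slab) or spare on the banding wheel.
- back_slab: The back slab; origin under its centre.
- deep_thick: The thick deep half; origin at its underside, 25 mm behind its parting face and 50 mm before its back.
- deep_thin: The thin deep half; origin under its centre.
- banding_wheel: Low turntable, 170 mm wide, 56 mm high, fixed; carries the spare half. Origin at its foot.
- mint_bowl: Bystander: mint-green bowl 124 mm wide, 55 mm high. Origin under its centre.
- small_jug: Bystander: unglazed jug 86 mm wide, 135 mm high. Origin under its centre.
- glaze_jar: Bystander: glaze jar 72 mm wide, 85 mm high, white lid. Origin under its centre.
There are look-alikes about, which are no part of the job. What is shaped like the back_slab but green or yellow is not meant.

How it is judged:
By the outcome, as a careful person would: the job done as asked, in the order asked, and still so for the second after the job is handed in, with the robot touching nothing.
It also fails if it takes over 61 s, if anything falls off the work surface, if the arm or the gripper's body presses on something with over 40 N, if the wrist force passes 120 N, or if a joint passes its speed limit or range.

## Working session

There is one attempt and no reset: what is moved stays moved. The work goes in short steps, each a Python script; the robot and the scene stay as the last script left them, time stands still between calls to the robot, and variables do not carry over. Pictures are saved under pics/ and viewed, and the job is handed in when it is done.

```bash
ls; mkdir -p pics; python3 - <<'E'
from workcell import *
import cv2
for n in ["scene","side","wrist"]:
    im=camera(n); cv2.imwrite(f"pics/{n}0.png",im[:,:,::-1])
    print(n,camera_params(n))
print(current_time(),current_tool_rot(),current_force())
E
```

```text
pics
scene {'fx': 424.3296975117378, 'fy': 424.3296975117378, 'cx': 321.036603865203, 'cy': 198.38912747813373, 'dist_coeffs': array([-0.01346746,  0.        ,  0.        ,  0.        ,  0.        ]), 'R': array([[ 0.83437905,  0.55104777,  0.01256824],
       [ 0.39093496, -0.57555925, -0.71826277],
       [-0.38856333,  0.60421677, -0.69565842]]), 't': array([-440.60034787, -132.81317215, 1475.52036735])}
side {'fx': 457.337726590054, 'fy': 457.337726590054, 'cx': 320.98821819247456, 'cy': 193.91619479375905, 'dist_coeffs': array([-0.03193891,  0.        ,  0.        ,  0.        ,  0.        ]), 'R': array([[ 0.70579146, -0.70839846,  0.0054802 ],
       [-0.42701358, -0.43158918, -0.79460065],
       [ 0.56525907,  0.55848223, -0.60710772]]), 't': array([-387.65272979,  357.52750017,  895.35092493])}
wrist {'fx': 340.15063718165027, 'fy': 340.15063718165027, 'cx': 318.80736024683205, 'cy': 198.92103697057132, 'dist_coeffs': array([-0.01593979,  0.        ,  0.        ,  0.        ,  0.        ]), 'T_tool_cam': array([[-1.38518250e-04, -9.60423150e-01, -2.78545066e-01,
         7.26091611e+01],
       [ 9.99998882e-01,  2.81664327e-04, -1.46846986e-03,
        -2.89754071e-01],
       [ 1.48880866e-03, -2.78544958e-01,  9.60422037e-01,
        -1.42925121e+02],
       [ 0.00000000e+00,  0.00000000e+00,  0.00000000e+00,
         1.00000000e+00]])}
0.15 [-2.03193971e-04  1.61196479e-01  9.86922100e-01 -6.50358749e-04] [-0.0600814   0.54784594  0.22742848]
```

View pics/scene0.png

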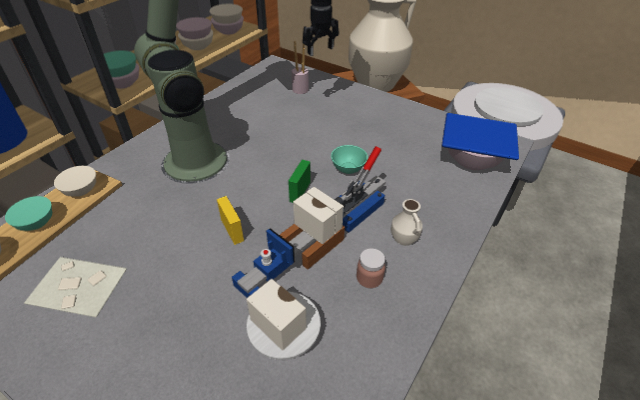

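View pics/side0.png

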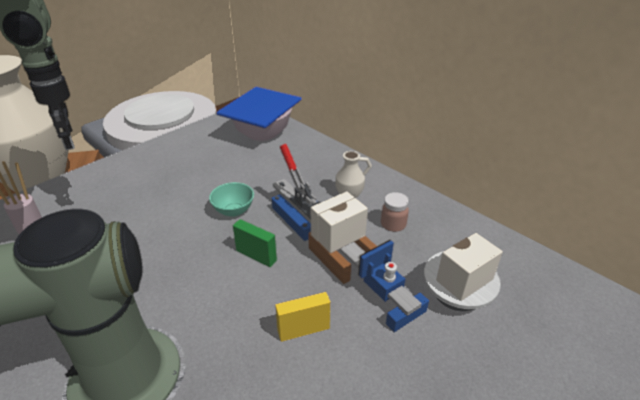

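View pics/wrist0.png

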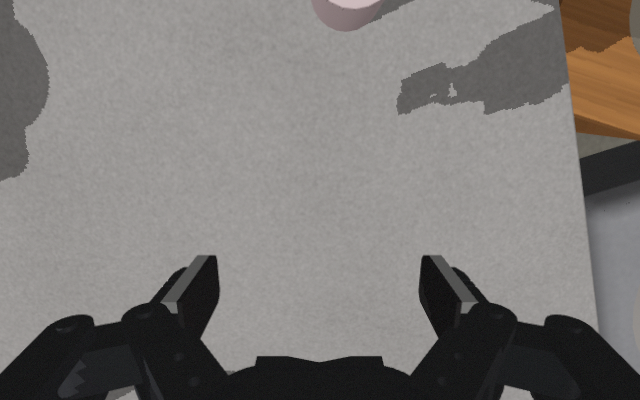

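The scene view shows the pin at about (266,257), the red grip at (372,160) and the mould at (318,213). In the side view they are at (390,268), (289,157) and (340,220). Next I'll triangulate them.

```bash
cat > h.py <<'E'
from workcell import *
import numpy as np, cv2
from scipy.spatial.transform import Rotation as Rr
def ray(n,uv,pose=None):
    p=camera_params(n);K=np.array([[p['fx'],0,p['cx']],[0,p['fy'],p['cy']],[0,0,1]])
    x=cv2.undistortPoints(np.array([[uv]],float),K,p['dist_coeffs'])[0,0]
    d=np.array([x[0],x[1],1.])
    if n=='wrist':
        T=p['T_tool_cam'];pos,q=pose;R=Rr.from_quat(np.r_[q[1:],q[0]]).as_matrix()
        o=R@T[:3,3]+pos;d=R@T[:3,:3]@d
    else: o=-p['R'].T@p['t'];d=p['R'].T@d
    return o,d/np.linalg.norm(d)
def onz(n,uv,z,pose=None):
    o,d=ray(n,uv,pose);return o+d*(z-o[2])/d[2]
def tri(rs):
    A=np.zeros((3,3));b=np.zeros(3)
    for o,d in rs:
        P=np.eye(3)-np.outer(d,d);A+=P;b+=P@o
    X=np.linalg.solve(A,b)
    return X,[round(float(np.linalg.norm((np.eye(3)-np.outer(d,d))@(X-o))),2) for o,d in rs]
E
python3 - <<'E'
from h import *
for n,c in (("scene",(230,140,170,170)),("side",(220,130,300,210))):
    im=cv2.imread(f"pics/{n}0.png")
    h=cv2.cvtColor(im,cv2.COLOR_BGR2HSV)
    for nm,m in (("red",((h[...,0]<8)|(h[...,0]>172))&(h[...,1]>170)&(h[...,2]>90)),("blue",(h[...,0]>100)&(h[...,0]<125)&(h[...,1]>140)&(h[...,2]>50))):
        k,l,s,ce=cv2.connectedComponentsWithStats(m.astype(np.uint8))
        for i in range(1,k):
            if s[i,4]>3:
                pts=np.argwhere(l==i)[:,::-1].astype(float)
                w,v=np.linalg.eigh(np.cov(pts.T)); pr=(pts-ce[i])@v[:,1]
                print(n,nm,s[i],ce[i].round(1),(ce[i]+pr.min()*v[:,1]).round(1),(ce[i]+pr.max()*v[:,1]).round(1))
    x,y,w,hh=c;cr=im[y:y+hh,x:x+w]
    f=min(800/w,600/hh);f=int(f*10)/10
    cv2.imwrite(f"pics/{n}0c.png",cv2.resize(cr,None,fx=f,fy=f,interpolation=cv2.INTER_CUBIC));print(n,f)
E
```

```text
scene red [364 147  17  23 165] [371.9 158.1] [378.1 147.5] [365.3 169.2]
scene red [264 250   4   4  13] [265.4 251.6] [266.5 250.5] [264. 253.]
scene blue [   0   83   27   70 1082] [  9.2 123.9] [ 3.4 82.5] [ 13.  150.5]
scene blue [ 442  113   77   47 2599] [480.9 135.8] [520.9 144.2] [443.7 128. ]
scene blue [343 191  42  41 641] [363.2 210.3] [382.7 193.5] [343.6 227.3]
scene blue [254 229  39  52 952] [275.9 255.9] [282.2 232.6] [269.1 280.6]
scene blue [232 271  27  26 160] [241.  283.6] [233.8 274.8] [249.8 294.3]
scene 3.5
side red [281 145  14  25 146] [287.7 156.6] [282.7 145.1] [293.3 169.3]
side red [390 264   3   3   6] [390.8 265.2] [391.5 264.5] [390. 266.]
side blue [ 217   87   84   41 1852] [258.9 106.5] [300.3  99.8] [217.  113.3]
side blue [272 195  38  35 355] [290.7 211.6] [307.9 227.1] [273.5 196.3]
side blue [361 241  44  59 899] [380.2 266.3] [372.5 248. ] [392.7 296.2]
side blue [388 293  40  38 439] [407.2 312.9] [427.6 300. ] [390.  323.7]
side 2.6
```

View pics/scene0c.png

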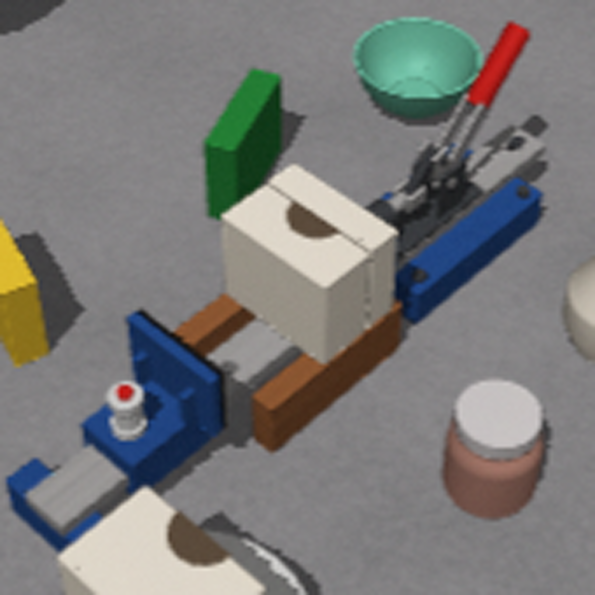

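View pics/side0c.png

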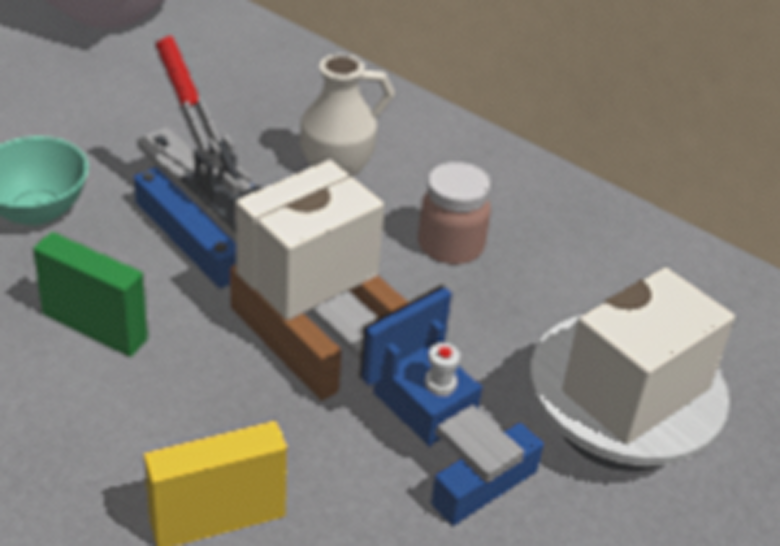

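```bash
python3 - <<'E'
from h import *
t=lambda a,b:tri([ray("scene",a),ray("side",b)])
b=t((265.4,251.6),(390.8,265.2));print("button",b)
g=t((371.9,158.1),(287.7,156.6));print("grip mid",g)
t1=t((378.1,147.5),(282.7,145.1));print("grip tip",t1)
t2=t((365.3,169.2),(293.3,169.3));print("grip foot",t2)
E
```

```text
button (array([ 520.1784452 , -241.40167113,  107.43958011]), [0.27, 0.27])
grip mid (array([591.48310225, 168.75244297, 165.4952123 ]), [0.55, 0.55])
grip tip (array([595.84262565, 192.83171622, 189.82542208]), [0.19, 0.19])
grip foot (array([586.73451998, 142.50712891, 139.41726283]), [0.55, 0.55])
```

```bash
python3 - <<'E'
from h import *
P=np.array([520.2,-241.4]);G=np.array([591.5,168.75]);u=(G-P)/np.linalg.norm(G-P);v=np.array([u[1],-u[0]])
O=P+217*u;print("u",u,"O",O, np.arctan2(-u[0],u[1]))
def cl(X):return (np.round([v@(X[:2]-O),u@(X[:2]-O)],1))
for nm,(a,b) in dict(L=(223,213),Bk=(295,165),R=(398,232),F=(325,290),pa=(270,187),pb=(368,245)).items():
    print("scene",nm,cl(onz("scene",(230+a/3.5,140+b/3.5),146)))
for nm,(a,b) in dict(L=(238,206),Bk=(332,161),R=(383,204),F=(288,250),pa=(256,218),pb=(349,175)).items():
    print("side",nm,cl(onz("side",(220+a/2.6,130+b/2.6),146)))
for nm,(a,b) in dict(L=(579,321),Bk=(668,268),R=(733,317),F=(650,372)).items():
    print("side spare",nm,cl(onz("side",(220+a/2.6,130+b/2.6),146)))
E
```

```text
u [0.17127021 0.98522409] O [557.36563622 -27.60637174] -0.1721187880584825
scene L [-49.9 -69.2]
scene Bk [-48.    7.7]
scene R [59.2  8. ]
scene F [ 60.2 -73.3]
scene pa [-44.4 -23.9]
scene pb [ 52.1 -17.9]
side L [-59.4  -0.2]
side Bk [52.3  4.5]
side R [ 50.5 -73.3]
side F [-57.8 -74.8]
side pa [-55.7 -23.4]
side pb [ 52.  -21.8]
side spare L [  84.8 -280.6]
side spare Bk [ 195.6 -280.3]
side spare R [ 192.1 -350.5]
side spare F [  88.3 -351.4]
```

The mould in the clamp measures about 79 mm along the bar, with the parting line at y≈-23. The spare is about 71 mm thick. So the thin half is in the clamp and needs the middle hole, at 0.079. I'll move over the pin and refine its position with the wrist camera.

```bash
cat >> h.py <<'E'
u=np.array([0.17127,0.985224,0]);v=np.array([u[1],-u[0],0])
def quat(x,y,z):
    q=Rr.from_matrix(np.c_[x,y,z]).as_quat();return np.r_[q[3],q[:3]]
QF=quat(u,v,np.array([0,0,-1.]));QB=quat(-u,-v,np.array([0,0,-1.]))
E
python3 - <<'E'
from h import *
for n,Q in (("F",QF),("B",QB)):
    for p in ([520,-241,330],[520,-241,73],[534,-163,73],[534,-163,180]):
        print(n,p,solve_ik(p,list(Q)))
q=solve_ik([520,-241,280],list(QF))
move_to([520.2,-241.4,280],list(QF))
move_linear([520.2,-241.4,190])
pose=(np.array(current_ee_pos()),np.array(current_tool_rot()))
im=camera("wrist");cv2.imwrite("pics/w1.png",im[:,:,::-1]);np.save("w1p.npy",np.r_[pose[0],pose[1]])
print(pose,current_time(),current_force())
h=cv2.cvtColor(im,cv2.COLOR_RGB2HSV);m=((h[...,0]<8)|(h[...,0]>172))&(h[...,1]>170)&(h[...,2]>90)
k,l,s,ce=cv2.connectedComponentsWithStats(m.astype(np.uint8))
for i in range(1,k):
    if s[i,4]>10: print(s[i],ce[i],onz("wrist",ce[i],108,pose))
E
```

```text
F [520, -241, 330] [-0.56276463  0.32865377  0.06175516  1.30389772  0.          1.1801504 ]
F [520, -241, 73] [-0.56276463  0.51814556 -0.33717369  0.71547708  0.          1.1801504 ]
F [534, -163, 73] [-0.42846838  0.49536891 -0.37819215  0.69723527  0.          1.31444665]
F [534, -163, 180] [-0.42846838  0.38026777 -0.25057202  0.93995654  0.          1.31444665]
B [520, -241, 330] [-0.56276463  0.32865377  0.06175516  1.30389772  0.         -1.96144225]
B [520, -241, 73] [-0.56276463  0.51814556 -0.33717369  0.71547708  0.         -1.96144225]
B [534, -163, 73] [-0.42846838  0.49536891 -0.37819215  0.69723527  0.         -1.827146  ]
B [534, -163, 180] [-0.42846838  0.38026777 -0.25057202  0.93995654  0.         -1.827146  ]
(array([ 520.73141588, -241.50366345,  190.76910072]), array([5.02887931e-04, 7.65163545e-01, 6.43835742e-01, 1.83676112e-04])) 3.8917 [-0.60697933 -0.45311499  0.18039325]
[310 202  16  17 208] [317.24038462 210.19711538] [ 517.26067829 -244.25729472  108.        ]
```

View pics/w1.png

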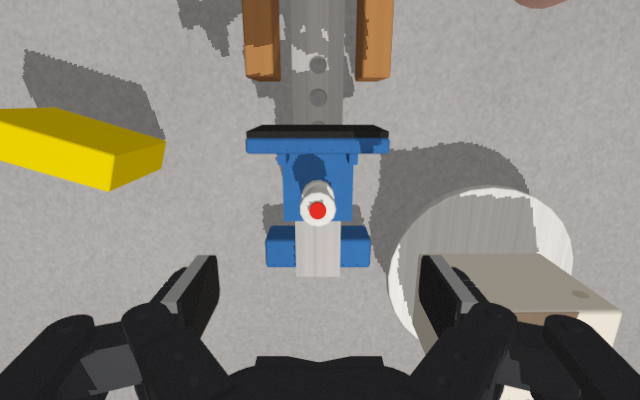

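The button is at (317,210). Two bar holes show at about (318,65) and (318,97), and a third is half hidden at (318,125). Their positions will give the row shift.

```bash
python3 - <<'E'
from h import *
d=np.load("w1p.npy");pose=(d[:3],d[3:])
im=cv2.imread("pics/w1.png");g=cv2.cvtColor(im,cv2.COLOR_BGR2GRAY)
c=cv2.resize(im[40:280,240:400],None,fx=2.5,fy=2.5,interpolation=cv2.INTER_CUBIC);cv2.imwrite("pics/w1c.png",c)
for z,uv in ((108,(317.2,210.2)),(110,(317.2,210.2)),(52,(318,65)),(52,(318,97)),(52,(318,122.5)),(122,(318,128)),(122,(318,137)),(70,(318,220)),(122,(247,128)),(122,(388,127)),(70,(285,219)),(70,(351,219)),(56,(247,80)),(56,(390,79))):
    X=onz("wrist",uv,z,pose);O=np.array([518.5,-243])+217*u[:2]
    print(z,uv,X.round(1),(v[:2]@(X[:2]-O)).round(1),(u[:2]@(X[:2]-O)).round(1))
E
```

```text
108 (317.2, 210.2) [ 517.2 -244.3  108. ] -1.0 -218.5
110 (317.2, 210.2) [ 517.4 -243.6  110. ] -1.0 -217.8
52 (318, 65) [ 534.9 -145.8   52. ] -0.5 -118.4
52 (318, 97) [ 530.8 -169.3   52. ] -0.5 -142.3
52 (318, 122.5) [ 527.4 -188.8   52. ] -0.6 -162.1
122 (318, 128) [ 527.7 -187.7  122. ] -0.4 -161.0
122 (318, 137) [ 526.7 -193.1  122. ] -0.4 -166.4
70 (318, 220) [ 514.1 -265.    70. ] -0.6 -239.4
122 (247, 128) [ 484.9 -180.3  122. ] -43.9 -160.9
122 (388, 127) [ 570.  -194.4  122. ] 42.4 -160.3
70 (285, 219) [ 487.5 -259.5   70. ] -27.7 -238.6
70 (351, 219) [ 541.  -268.8   70. ] 26.6 -238.6
56 (247, 80) [ 478.8 -147.4   56. ] -55.4 -129.6
56 (390, 79) [ 587.9 -165.6   56. ] 55.1 -128.9
```

View pics/w1c.png

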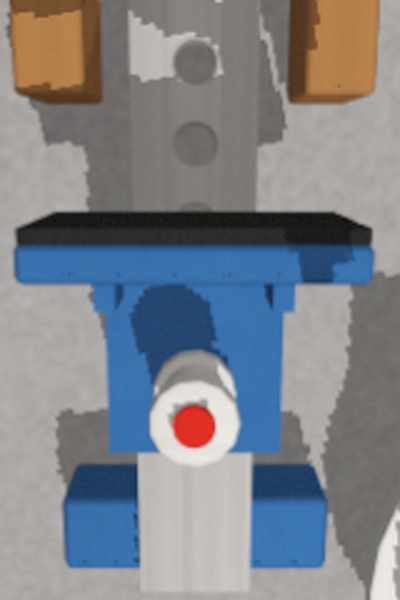

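```bash
python3 - <<'E'
from h import *
def st(m):print(m,round(current_time(),2),np.round(current_ee_pos(),1),np.round(current_force(),1),round(current_finger_gap(),1))
move_linear([518,-242.9,74],rotation=list(QF),feed=120);st("down")
close();st("closed")
cv2.imwrite("pics/sc2.png",cv2.resize(camera("side")[190:350,300:500,::-1],None,fx=4,fy=3.7))
p=np.array(current_ee_pos());
move_linear([518,-242.9,p[2]+45.5],feed=60);st("up")
cv2.imwrite("pics/sc3.png",cv2.resize(camera("side")[190:350,300:500,::-1],None,fx=4,fy=3.7))
E
```

```text
down 5.01 [ 518.6 -243.3   74.8] [ 0.4 -0.4  0.5] 85.2
closed 5.6 [ 518.6 -243.1   74.5] [0.2 0.2 3.4] 23.8
up 6.57 [ 518.2 -243.   120.2] [ 2.7  0.1 -1.1] 24.2
```

View pics/sc3.png

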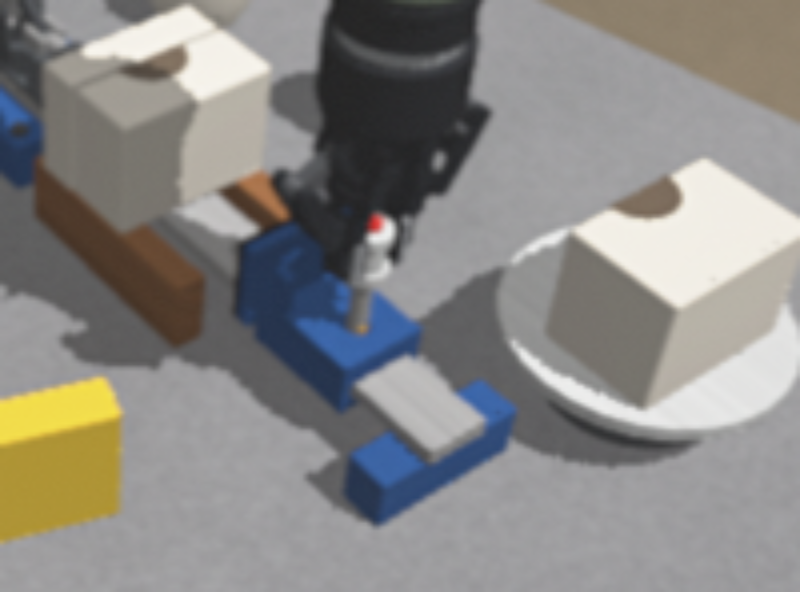

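```bash
python3 - <<'E'
from h import *
cv2.imwrite("pics/w4.png",camera("wrist")[100:400,140:500,::-1].repeat(2,0).repeat(2,1))
im=camera("scene");cv2.imwrite("pics/s4.png",cv2.resize(im[180:330,200:360,::-1],None,fx=4,fy=4,interpolation=cv2.INTER_CUBIC))
E
```

```text
(no output)
```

View pics/w4.png

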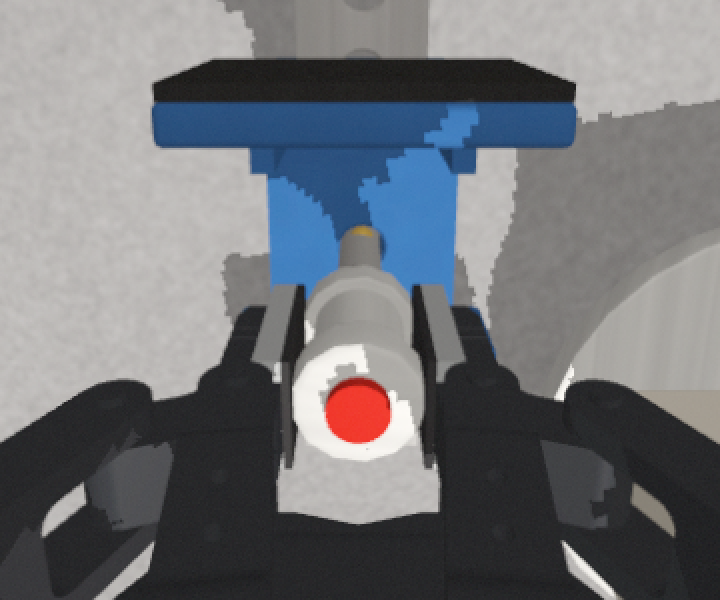

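View pics/s4.png

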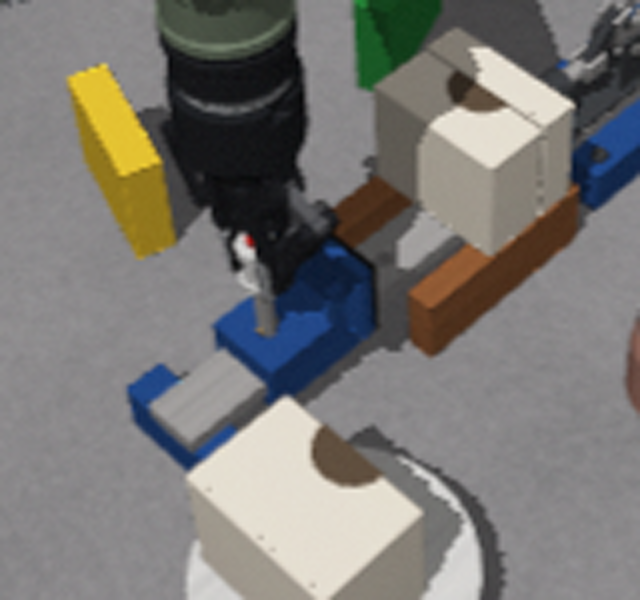

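The pin is held between the pads with about 45 mm drawn, and the balls show just above the carriage. Next I'll drag the jaw to 66 mm, press lightly and feel for the hole.

```bash
cat > feel.py <<'E'
from h import *
def st(m):print(m,round(current_time(),2),np.round(current_ee_pos(),1),np.round(current_force(),1),round(current_finger_gap(),1),flush=True)
B=np.array([518.,-242.9,0])
def go(s,z,f=60):move_linear(list(B+s*u+np.array([0,0,z])),feed=f)
E
python3 - <<'E'
from feel import *
go(66,120.2,60);st("drag")
z=120.2
go(66,115.5);st("115.5");z=115.5
while z>111 :
    z-=1;go(66,z,30);f=current_force();st(z)
    if f[2]>7:break
E
```

```text
drag 7.97 [ 529.4 -178.8  120.1] [ 3.3 -4.2 -3.8] 23.9
115.5 8.22 [ 529.5 -178.6  115.1] [ 4.4 -5.2 -3.1] 24.0
114.5 8.47 [ 529.6 -178.6  114.5] [ 3.  -4.9 -1.3] 23.9
113.5 8.72 [ 529.8 -178.7  114.4] [ 0.9 -4.5  5.5] 24.0
112.5 8.97 [ 529.9 -178.8  114.3] [-0.5 -4.  11.6] 24.0
```

```bash
python3 - <<'E'
from feel import *
s=66
while s<84:
    s+=0.8;go(s,112.3,15)
    p=np.array(current_ee_pos());f=current_force()
    print(round(s,1),round(float(u@(p-B)),1),p[2].round(2),np.round(f,1))
    if p[2]<113.2:break
st("end")
E
```

```text
66.8 65.5 114.25 [-1.3 -4.5 12.6]
67.6 65.9 114.26 [-1.4 -5.7 13. ]
68.4 67.4 114.22 [-0.  -3.  12.9]
69.2 67.8 114.2 [ 0.  -4.7 12.9]
70.0 68.7 114.18 [-1.6 -4.3 12.3]
70.8 69.7 114.14 [-1.  -4.1 12.2]
71.6 70.1 114.12 [-0.4 -4.9 11.2]
72.4 70.9 114.08 [-1.9 -4.4 11.6]
73.2 71.9 114.05 [-1.2 -4.8 12.2]
74.0 72.8 113.99 [-0.4 -4.1 11.3]
74.8 73.1 113.98 [-0.8 -5.6 10.4]
75.6 73.8 113.97 [-0.8 -5.7 10.9]
76.4 74.5 113.91 [-1.3 -6.3  9.6]
77.2 75.3 113.85 [ 0.1 -6.3  8.9]
78.0 76.2 113.8 [ 1.  -6.4  8.7]
78.8 77.2 113.76 [ 0.  -5.3  9. ]
79.6 78.1 113.66 [ 0.4 -5.2  8.1]
80.4 78.9 113.6 [-0.  -6.2  7.5]
81.2 79.8 113.52 [ 0.4 -5.1  7.5]
82.0 80.8 113.36 [ 2.  -4.8  5.8]
82.8 82.2 112.85 [ 2.8 -3.5  3.8]
end 14.22 [ 532.6 -162.   112.9] [ 2.8 -3.5  3.8] 23.9
```

```bash
python3 - <<'E'
from feel import *
pose=np.r_[current_ee_pos(),current_tool_rot()];np.save("w5p.npy",pose)
im=camera("wrist");cv2.imwrite("pics/w5f.png",im[:,:,::-1]);cv2.imwrite("pics/w5.png",im[50:350,140:500,::-1].repeat(2,0).repeat(2,1))
im=camera("side");cv2.imwrite("pics/sd5.png",cv2.resize(im[180:340,280:480,::-1],None,fx=4,fy=3.7,interpolation=cv2.INTER_CUBIC))
st("now")
E
```

```text
now 14.32 [ 532.6 -161.8  112.6] [ 2.3 -5.3  2.6] 23.7
```

View pics/w5.png

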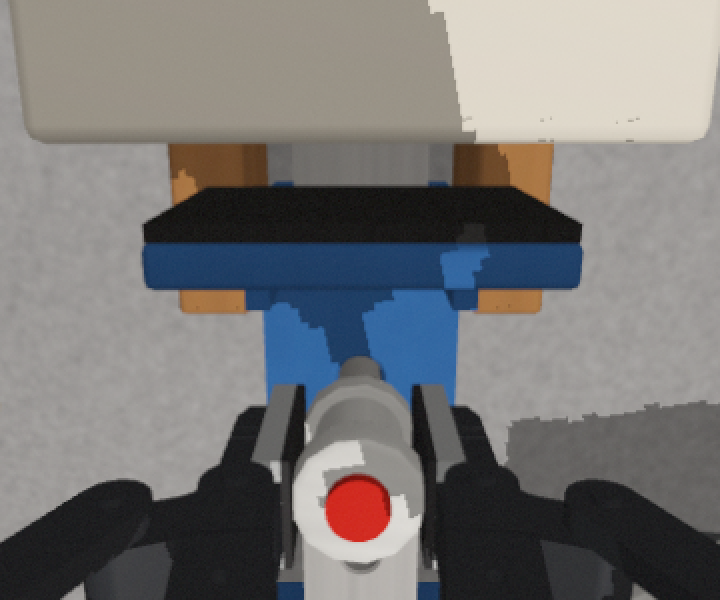

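View pics/sd5.png

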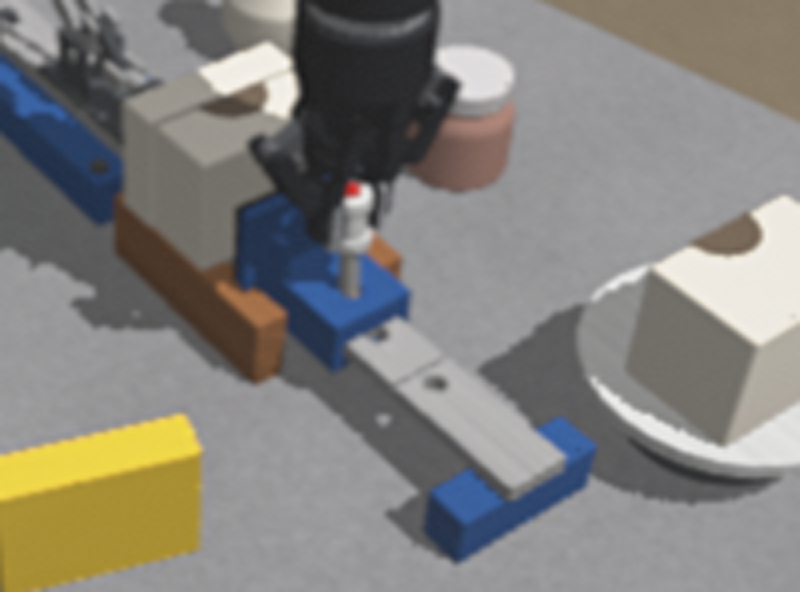

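The carriage stands right at the middle hole: hole 1 shows just behind its rear edge and the mould back is still clear of the jaw. The upward force has fallen, so I'll press down here.

```bash
python3 - <<'E'
from feel import *
for z in (111,109.5,108,106,104):
    go(82.8,z,30);st(z)
    if current_force()[2]>14:break
E
```

```text
111 14.57 [ 532.6 -161.5  110.7] [ 3.7 -4.   0.5] 24.1
109.5 14.82 [ 532.6 -161.5  109.2] [ 4.3 -4.1 -0.2] 24.3
108 15.07 [ 532.6 -161.5  107.6] [ 3.9 -3.6  0.4] 23.8
106 15.32 [ 532.6 -161.5  105.6] [ 3.8 -5.1  0.5] 23.9
104 15.57 [ 532.6 -161.6  103.6] [ 4.1 -5.  -0.5] 23.9
```

```bash
python3 - <<'E'
from feel import *
for z in (100,95,90,86,82,79):
    go(82.2,z,40);st(z)
    if current_force()[2]>25:break
E
```

```text
100 15.82 [ 532.6 -162.3   99.5] [ 3.7 -6.1 -1.2] 23.9
95 16.09 [ 532.7 -163.4   95. ] [ 3.3 -8.9  1.5] 24.1
90 16.37 [ 532.8 -163.9   91. ] [  0.2 -10.1   8. ] 23.8
86 16.62 [ 532.7 -164.6   87. ] [  0.4 -10.3   8.6] 24.1
82 16.87 [ 532.7 -164.8   83.1] [ -0.3 -10.8   8.7] 24.1
79 17.12 [ 532.7 -165.    80.3] [ -0.7 -12.3   9. ] 24.0
```

```bash
python3 - <<'E'
from feel import *
s=79
for z in (79,76.5,74.5,73,71.5,70):
    go(s,z,30);st(z)
    p=np.array(current_ee_pos())
    print(float(u@(p-B)))
    if current_force()[2]>30:break
im=camera("side");cv2.imwrite("pics/sd6.png",cv2.resize(im[180:340,280:480,::-1],None,fx=4,fy=3.7,interpolation=cv2.INTER_CUBIC))
im=camera("wrist");cv2.imwrite("pics/w6.png",im[50:350,140:500,::-1].repeat(2,0).repeat(2,1))
E
```

```text
79 17.38 [ 532.3 -165.7   79.5] [ 1.4 -5.5  6. ] 24.2
78.51666267889395
76.5 17.62 [ 532.3 -165.8   76.6] [ 3.4 -6.7  2.4] 24.2
78.43537394189876
74.5 17.88 [ 532.4 -165.9   74.7] [ 3.1 -7.1  3.6] 24.0
78.34690052089918
73 18.12 [ 532.4 -166.    74.6] [-0.5 -4.9 13.9] 23.9
78.27465960834806
71.5 18.38 [ 532.5 -166.    74.5] [-4.  -3.4 25. ] 23.6
78.22576088267036
70 18.62 [ 532.6 -166.1   74.3] [-6.6 -2.2 36.7] 24.1
78.1934151878653
```

View pics/sd6.png

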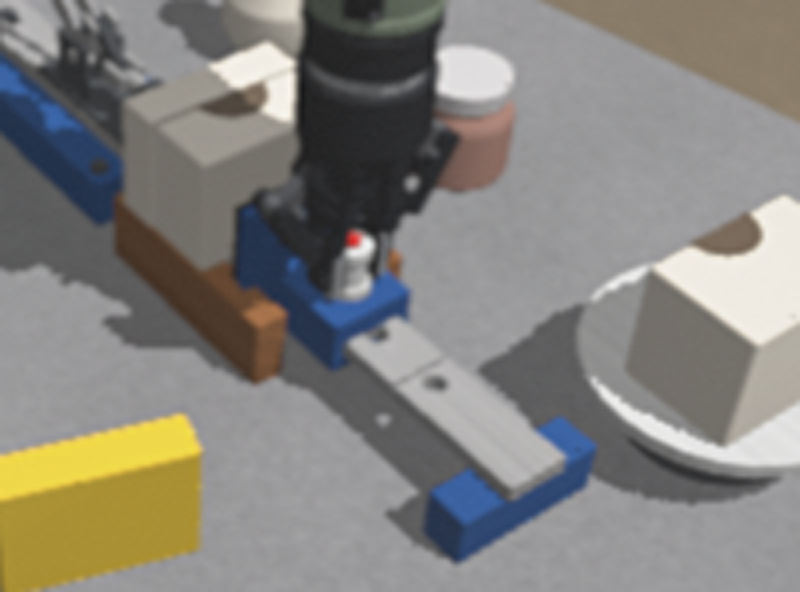

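View pics/w6.png

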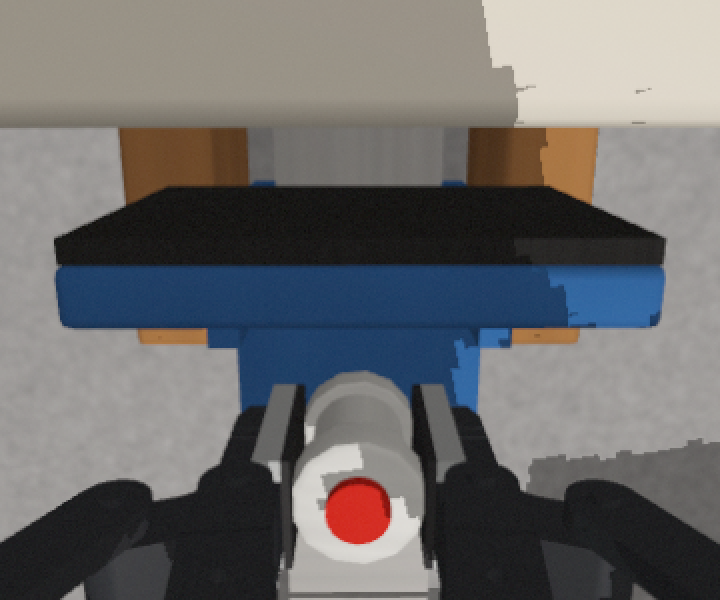

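The pin is home: the collar has stopped at the same TCP height as at the start (74.5) under 37 N. I'll release it and plan the handle push with a tilted tool.

```bash
cat > tog.py <<'E'
from feel import *
O=B+217*u
Z=np.array([0,0,1.])
PIV=O+127*u+1.2*v+92*Z
def ori(tau,sg=1):
    z=-np.sin(tau)*u-np.cos(tau)*Z; x=sg*(-np.cos(tau)*u+np.sin(tau)*Z)
    return quat(x,np.cross(z,x),z),z
def wp(adeg,tau,r=100,cl=0,w=11):
    a=np.radians(adeg);b=np.sin(a)*u+np.cos(a)*Z;n=np.cos(a)*u-np.sin(a)*Z
    return PIV+r*b+(11+w*abs(np.cos(tau-a))+cl)*n
E
python3 - <<'E'
from tog import *
go(78.3,74.3,40);st("relieve")
let_go();st("open")
move_linear([532,-165.5,250],feed=200);st("up")
im=camera("side");cv2.imwrite("pics/sd7.png",cv2.resize(im[130:340,240:480,::-1],None,fx=3.3,fy=2.8,interpolation=cv2.INTER_CUBIC))
close()
for t in (40,48,55,62,70):
  for sg in (1,-1):
    tau=np.radians(t);Q,z=ori(tau,sg)
    row=[]
    for p in [wp(45,tau,cl=20)-100*z,wp(45,tau,cl=20),wp(45,tau),wp(20,tau),wp(-10,tau),wp(-36,tau),wp(-36,tau)-60*z]:
        s=solve_ik(list(p),list(Q));row.append(None if s is None else np.round(s,2).tolist())
    print(t,sg,[r is not None for r in row],row[0],row[5])
print(wp(45,np.radians(55),cl=20),PIV)
E
```

```text
relieve 18.98 [ 532.3 -165.9   74.9] [ 2.5 -4.6  4.6] 24.0
open 19.61 [ 531.3 -165.6   74.2] [-0.4 -0.5 -1. ] 85.3
up 20.63 [ 531.3 -165.2  248.8] [ 0.3 -0.4  0.3] 85.3
40 1 [True, True, True, True, True, True, True] [0.52, 1.0, 0.74, 1.8, -0.52, -0.75] [0.27, 0.68, 0.05, 1.28, -0.62, -1.02]
40 -1 [True, True, True, True, True, True, True] [0.52, 1.0, 0.74, 1.8, -0.52, 2.39] [0.27, 0.68, 0.05, 1.28, -0.62, 2.12]
48 1 [True, True, True, True, True, True, True] [0.56, 1.18, 0.99, 2.03, -0.59, -0.64] [0.31, 0.77, 0.12, 1.39, -0.72, -0.91]
48 -1 [True, True, True, True, True, True, True] [0.56, 1.18, 0.99, 2.03, -0.59, 2.5] [0.31, 0.77, 0.12, 1.39, -0.72, 2.23]
55 1 [False, True, True, True, True, True, True] None [0.34, 0.85, 0.18, 1.51, -0.8, -0.8]
55 -1 [False, True, True, True, True, True, True] None [0.34, 0.85, 0.18, 1.51, -0.8, 2.34]
62 1 [False, True, True, True, True, True, True] None [0.36, 0.94, 0.26, 1.65, -0.86, -0.67]
62 -1 [False, True, True, True, True, True, True] None [0.36, 0.94, 0.26, 1.65, -0.86, 2.47]
70 1 [False, False, False, True, True, True, True] None [0.38, 1.05, 0.35, 1.83, -0.92, -0.5]
70 -1 [False, False, False, True, True, True, True] None [0.38, 1.05, 0.35, 1.83, -0.92, 2.64]
[595.27598751 194.62062724 133.13036126] [578.0991488  95.811532   92.       ]
```

View pics/sd7.png

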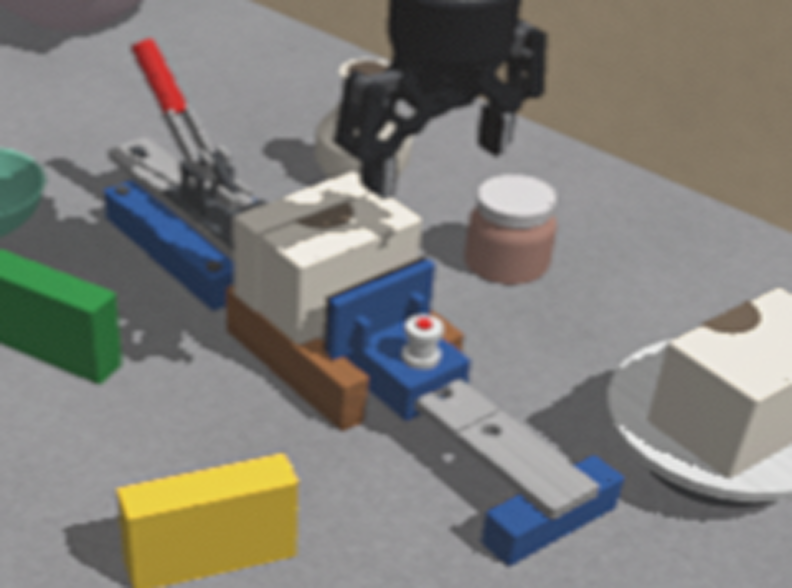

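The pin is seated with its collar flat on the carriage, there is a gap to the mould, and the other items have not moved. Next is the handle.

```bash
python3 - <<'E'
from tog import *
tau=np.radians(48);Q,z=ori(tau,1)
A=wp(45,tau,r=105,cl=20)
for p in ([560,150,400],[600,260,320],A-80*z,A):print(solve_ik(list(p),list(Q)))
move_linear([531,-165,330],feed=200)
move_to([560,100,400],list(Q));st("mid")
move_to([600,270,320],list(Q));st("mid2")
move_to(list(A-80*z),list(Q));st("appr")
im=camera("wrist");cv2.imwrite("pics/w8.png",im[:,:,::-1])
im=camera("side");cv2.imwrite("pics/sd8.png",cv2.resize(im[100:250,200:400,::-1],None,fx=4,fy=4,interpolation=cv2.INTER_CUBIC))
im=camera("scene");cv2.imwrite("pics/sc8.png",cv2.resize(im[90:240,300:500,::-1],None,fx=4,fy=4,interpolation=cv2.INTER_CUBIC))
E
```

```text
[ 0.4517609   0.78350516  0.69703424  2.05986139 -0.64744424 -0.74894579]
None
[ 0.54728514  1.13788878  0.89001546  1.95468896 -0.59317031 -0.65229736]
[ 0.48839612  1.03230946  0.53338009  1.66999134 -0.62715556 -0.71098876]
mid 23.84 [560.   99.4 399.7] [ 0.  -0.1 -0.3] 0.4Traceback (most recent call last):
  File "<stdin>", line 7, in <module>
workcell.IKError: the arm cannot take that pose within its joint ranges
```

```bash
python3 - <<'E'
from tog import *
tau=np.radians(48);Q,z=ori(tau,1)
A=wp(45,tau,r=105,cl=20)
print(A-80*z)
for p in ([590,215,310],[600,240,280],[595,230,290],[590,200,300]):
    ok=solve_ik(p,list(Q)) is not None;print(p,ok)
    if ok: move_to(p,list(Q));st("mid2");break
move_to(list(A-80*z),list(Q));st("appr")
im=camera("wrist");cv2.imwrite("pics/w8.png",im[:,:,::-1])
im=camera("side");cv2.imwrite("pics/sd8.png",cv2.resize(im[100:250,200:400,::-1],None,fx=4,fy=4,interpolation=cv2.INTER_CUBIC))
im=camera("scene");cv2.imwrite("pics/sc8.png",cv2.resize(im[90:240,300:500,::-1],None,fx=4,fy=4,interpolation=cv2.INTER_CUBIC))
E
```

```text
[606.08220448 256.78296919 190.08883544]
[590, 215, 310] True
mid2 24.49 [590.3 214.  310.6] [ 0.3 -1.   0.2] 0.0
appr 25.07 [606.7 255.7 192.6] [-0.2  0.   1.4] -0.2
```

View pics/w8.png

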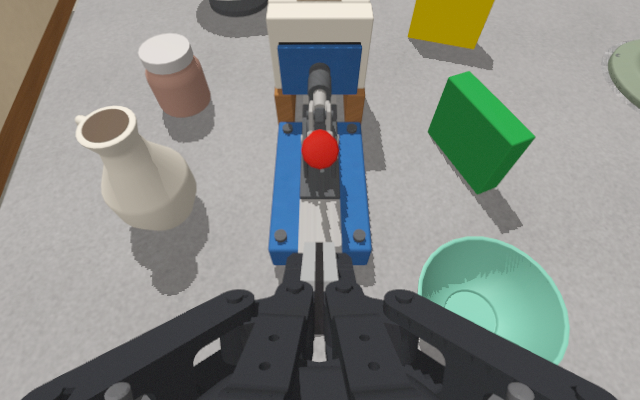

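View pics/sc8.png

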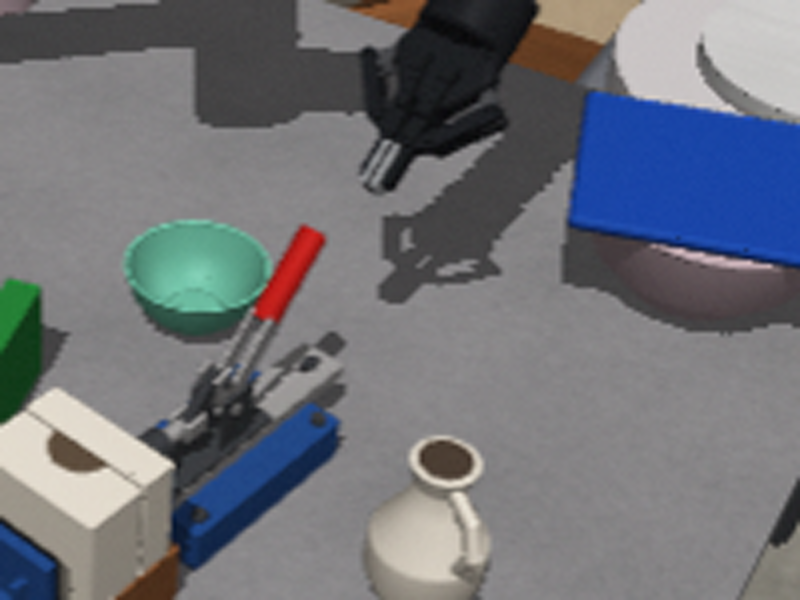

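View pics/sd8.png

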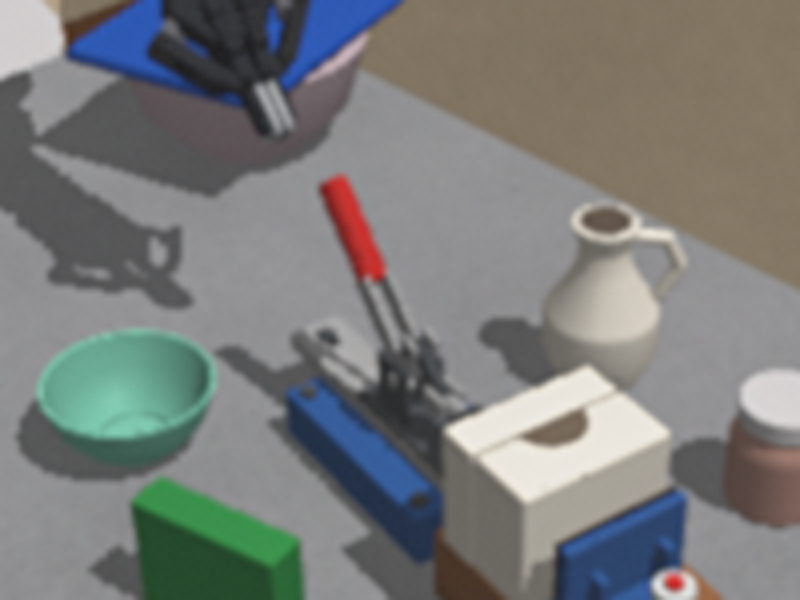

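The handle end at (320,150) lines up with the closed fingers. I'll move in under it and push round the arc.

```bash
python3 - <<'E'
from tog import *
tau=np.radians(48);Q,z=ori(tau,1)
move_linear(list(wp(45,tau,r=105,cl=20)),feed=80);st("in")
F0=np.array(current_force())
cv2.imwrite("pics/w9.png",camera("wrist")[:,:,::-1])
for a in (45,38,30,22,14,8):
    move_linear(list(wp(a,tau,r=105)),feed=70);st(a)
    if np.linalg.norm(current_force())>30:break
cv2.imwrite("pics/w10.png",camera("wrist")[:,:,::-1])
im=camera("side");cv2.imwrite("pics/sd10.png",cv2.resize(im[100:250,200:400,::-1],None,fx=4,fy=4,interpolation=cv2.INTER_CUBIC))
E
```

```text
in 26.37 [596.1 198.6 137. ] [-1.   0.1 -0.1] 0.0
45 26.85 [593.7 184.  151.6] [ 0.3 -0.2 -0. ] 0.2
38 27.19 [592.3 176.2 162. ] [-1.1  0.2 -0.1] 0.1
30 27.56 [590.3 165.4 173. ] [-0.4  0.6  0.2] 0.2
22 27.93 [588.2 153.1 182.1] [-0.3  0.8 -0.5] 0.1
14 28.31 [585.8 139.5 189.5] [0.1 0.6 0.7] 0.1
8 28.62 [583.8 128.6 193.6] [ 0.  -0.5  0.2] 0.1
```

View pics/w10.png

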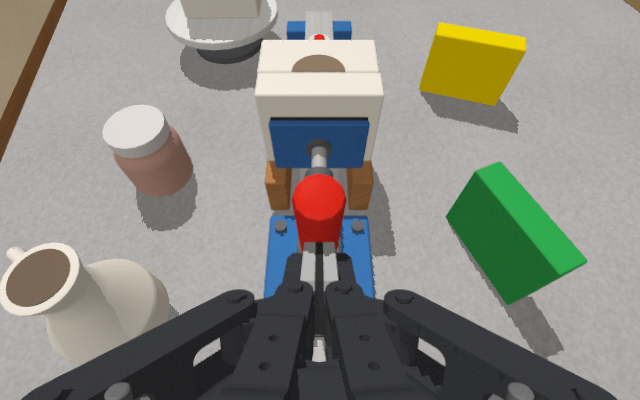

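View pics/sd10.png

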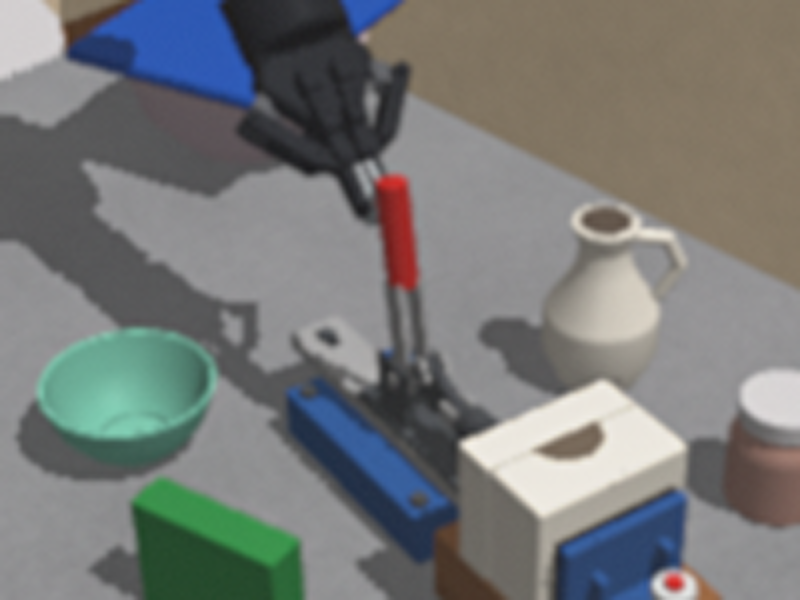

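The handle is now about vertical and is being pushed near its end, and the mould is moving towards the jaw. I'll carry on.

```bash
python3 - <<'E'
from tog import *
tau=np.radians(48);Q,z=ori(tau,1)
for a in (2,-4,-10,-16,-21,-26,-30,-33,-35,-37,-39):
    move_linear(list(wp(a,tau,r=104)),feed=50);st(a)
    if np.linalg.norm(current_force())>25 and a<-28:break
    if np.linalg.norm(current_force())>35:break
cv2.imwrite("pics/w11.png",camera("wrist")[:,:,::-1])
im=camera("side");cv2.imwrite("pics/sd11.png",cv2.resize(im[110:260,220:420,::-1],None,fx=4,fy=4,interpolation=cv2.INTER_CUBIC))
E
```

```text
2 29.11 [581.8 117.2 195.5] [ 0.1 -0.4 -0.1] 0.0
-4 29.5 [579.8 105.6 197.2] [-0.1  0.5 -0.9] 0.0
-10 29.89 [577.7  93.7 197.6] [ 0.4 -0.5  0.8] 0.0
-16 30.28 [575.7  81.9 196.4] [-0.  -0.7  0.2] 0.3
-21 30.63 [574.   72.3 194.5] [-0.   1.1 -0.3] -0.3
-26 30.98 [572.3  62.8 191.6] [-0.1  0.6 -0.7] 0.3
-30 31.29 [571.   55.5 188.6] [0.1 0.3 0.1] 0.1
-33 31.57 [570.1  50.2 186.1] [-0.3 -0.6  0.2] 0.1
-35 31.82 [570.2  49.2 185.4] [-1.6 11.5  8.7] 0.0
-37 32.07 [570.3  48.8 185.1] [-3.1 26.4 18.8] 0.1
```

View pics/w11.png

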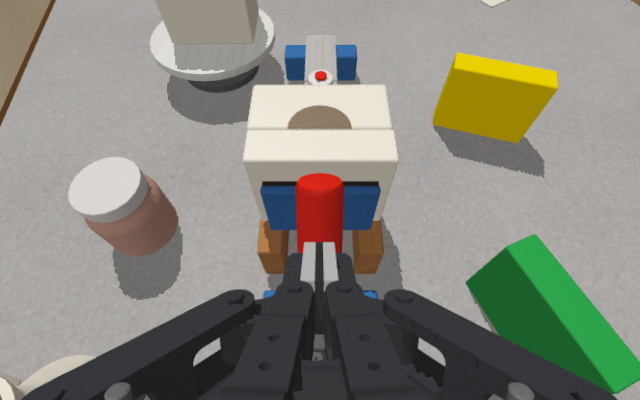

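View pics/sd11.png

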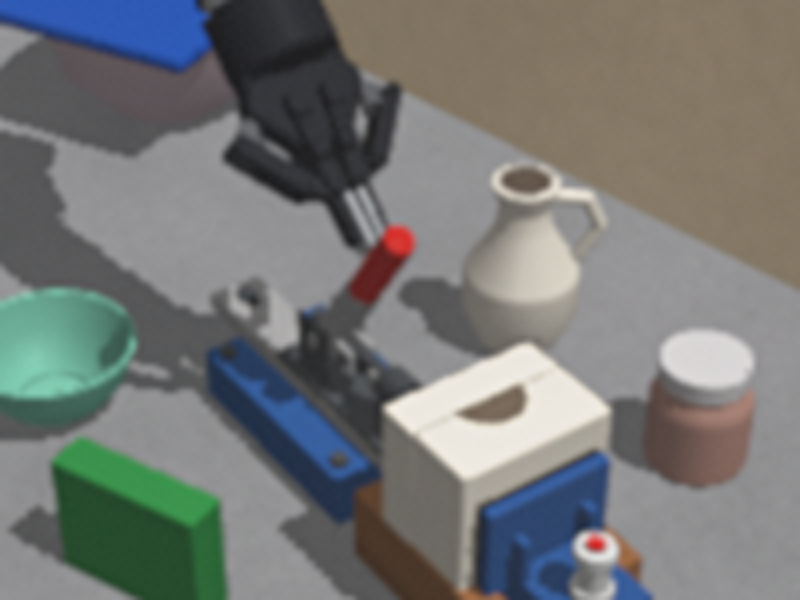

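There was a hard stop at about -34°, the handle's end of travel. I'll back off and check the result in all views.

```bash
python3 - <<'E'
from tog import *
tau=np.radians(48);Q,z=ori(tau,1)
p=np.array(current_ee_pos())
move_linear(list(wp(-33.5,tau,r=104,cl=2)),feed=40)
p=np.array(current_ee_pos())
move_linear(list(p-60*z),feed=120);st("back")
for n in ("scene","side"):
    im=camera(n);cv2.imwrite(f"pics/{n}12.png",im[:,:,::-1])
    h=cv2.cvtColor(im,cv2.COLOR_RGB2HSV);m=((h[...,0]<8)|(h[...,0]>172))&(h[...,1]>170)&(h[...,2]>60)
    k,l,s,ce=cv2.connectedComponentsWithStats(m.astype(np.uint8))
    for i in range(1,k):
        if s[i,4]>3:
            pts=np.argwhere(l==i)[:,::-1].astype(float);w,vv=np.linalg.eigh(np.cov(pts.T));pr=(pts-ce[i])@vv[:,1]
            print(n,s[i],ce[i].round(1),(ce[i]+pr.min()*vv[:,1]).round(1),(ce[i]+pr.max()*vv[:,1]).round(1))
    c=im[140:290,220:420] if n=="scene" else im[130:280,240:440]
    cv2.imwrite(f"pics/{n}12c.png",cv2.resize(c[:,:,::-1],None,fx=4,fy=4,interpolation=cv2.INTER_CUBIC))
cv2.imwrite("pics/w12.png",camera("wrist")[:,:,::-1])
E
```

```text
back 33.18 [577.7  94.4 225.8] [-0.6 -0.1 -1. ] -0.1
scene [336 168  14  16 117] [342.7 175.2] [337.4 168.5] [348.6 182.4]
scene [286 234   3   3   8] [287.1 235.1] [288.1 234.1] [286.1 236.1]
side [315 167   8   8  43] [318.7 170.3] [321.5 168.3] [315.5 172.7]
side [368 245   2   2   4] [368.5 245.5] [368.5 245. ] [368.5 246. ]
```

View pics/scene12c.png

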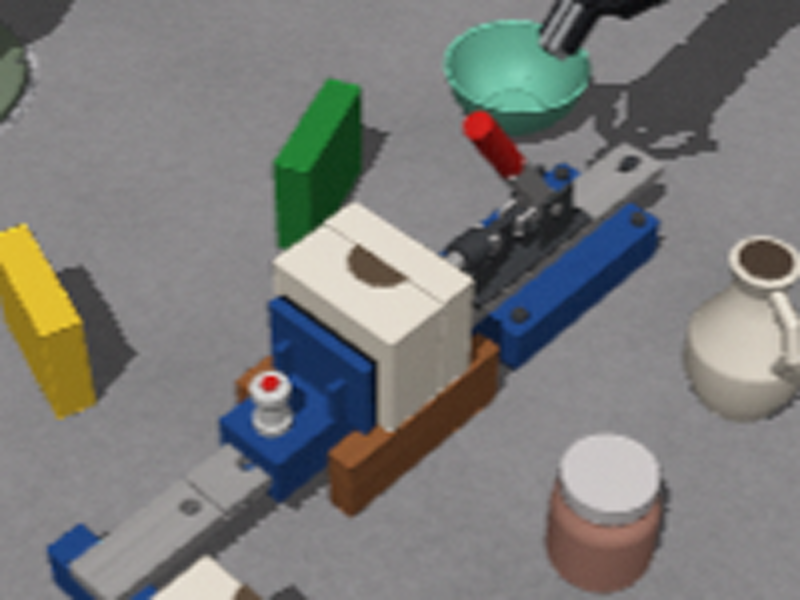

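View pics/side12c.png

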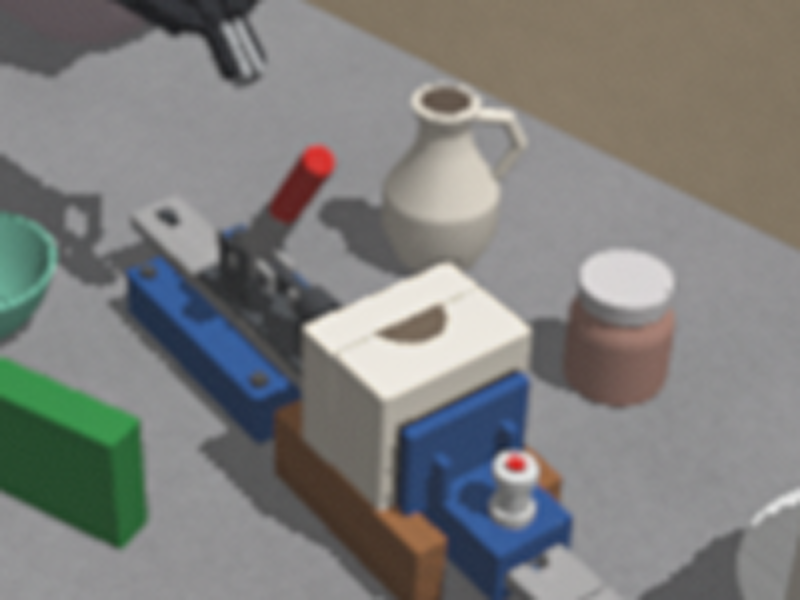

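View pics/w12.png

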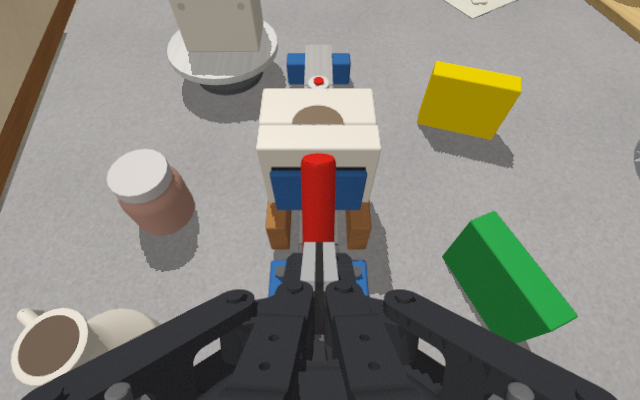

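The halves are shut with no seam gap, the mould is against the jaw, the collar is flat and the handle leans forward. I'll check the numbers, retreat and sign off.

```bash
python3 - <<'E'
from tog import *
t=lambda a,b:tri([ray("scene",a),ray("side",b)])
bt=t((287.1,235.1),(368.5,245.5));print("button",bt,"travel",u@(bt[0]-np.array([520.2,-241.4,0])))
tp=t((340,172),(319.3,169.7));d=tp[0]-PIV;print("tip",tp,"lean deg",np.degrees(np.arctan2(u@d,d[2])),"r",np.hypot(u@d,d[2]))
for nm,n,(a,b),o,f in (("sc F","scene",(393,348),(220,140),4),("sc R","scene",(472,283),(220,140),4),("sd L","side",(303,327),(240,130),4),("sd F","side",(385,398),(240,130),4)):
    X=onz(n,(o[0]+a/f,o[1]+b/f),146)-O;print(nm,(v@X).round(1),(u@X).round(1))
tau=np.radians(48);Q,z=ori(tau,1)
p=np.array(current_ee_pos())
move_linear(list(p-60*z+60*Z),feed=150);st("clear")
pause(0.5)
cv2.imwrite("pics/fin.png",camera("scene")[:,:,::-1]);st("end")
E
```

```text
button (array([ 532.54578337, -167.91472369,  107.76255164]), [0.13, 0.13]) travel 74.5139201815646
tip (array([568.75738989,  26.06444616, 202.86793321]), [1.03, 1.03]) lean deg -32.384352875997585 r 131.28634352989147
sc F 63.4 -89.7
sc R 61.2 -12.9
sd L -54.6 -11.7
sd F -52.5 -89.0
clear 34.21 [584.9 137.8 325.2] [-0.2 -0.7 -0.3] -0.0
end 34.76 [585.1 138.  326. ] [-0.  -0.4 -0.1] -0.1
```

View pics/fin.png

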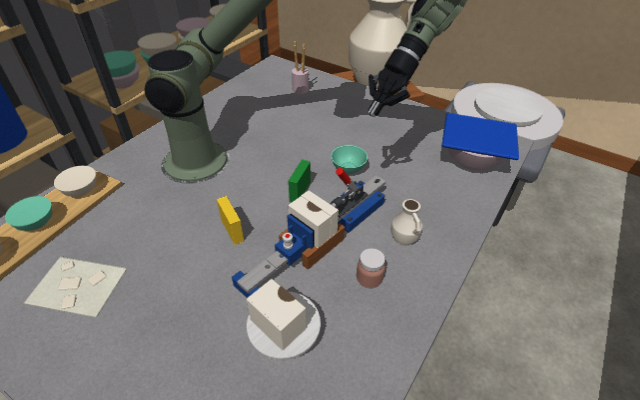

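```bash
python3 -c "
from workcell import *
print(current_time());print(sign_off())"
```

```text
34.7583
the job is handed in; nothing more can be done
None
```

The clamp is closed on the mould, the pin is left in, and I handed the job in at 34.8 s of the 61 s allowed.

**What I did**
- **Choice of hole:** the mould in the clamp measured about 80 mm and the spare on the wheel about 71 mm. So the thin half is in the clamp and the middle hole is the right one.
- **Jaw and pin:** I drew the pin about 45 mm and pulled the jaw forward by it. I then pressed lightly until the nose dropped in, and pushed the pin home.
- **Handle:** I pushed it over from behind with closed fingers until it hit its stop, then backed the arm clear.

**Last checks**
- **Pin:** the gripper stopped at the same height as before the pin was drawn (74.5 mm), holding against 37 N. The button stands at 107.8 mm, against 107.4 mm at the start.
- **Jaw travel:** the button moved 74.5 mm. That fits the middle hole with the row standing about 5 mm back, which the wrist camera had also shown.
- **Handle:** it leans about 32° towards the mould; fully over is 33°. It stayed there once released.
- **Mould:** the two halves measure about 77 mm together and no seam gap shows. The jaw is against the mould's back.
- **Other items:** the bystanders and the spare half look unmoved in the last picture.

**What disagreed**
- The gripper read about 82 mm of travel when the pin dropped in and about 78 mm once it was home, against 74.5 mm from the cameras. I put this down to the pin tilting in the grip.
- I saw almost no force while the handle was squeezing, probably because I only read it after each step had stopped. How firmly the mould is held is therefore judged from the handle angle and the closed seam, not measured.

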